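Turn the centrifuge rotor and take out the spun sample

TASK

The spin is over: turn the centrifuge's rotor by hand until the sample, the container with the broad flat cap, is at the front of the machine by the control panel, and only then draw it out of its leaning pocket. Stand it upright by itself on the steel tray next to the container that is already there. Never let the sample tip over or lie down on the way, leave the counterweight with the narrow domed stopper in the rotor, and do not disturb anything else on the bench.

Things in the scene. Friction and masses are not known exactly. Their poses are not given: they have to be found in the camera images.
- sample: white flat-based 30 ml container, sizes in mm: body 25 diameter, 93 tall in all, ending in a BROAD FLAT ribbed screw cap, 32 diameter, 18 tall (75 to 93 above the base). About 50 g. Origin: centre of its base; +z along its axis to the cap. At the start it sits in a pocket of the rotor, leaning 30 degrees with the cap towards the rotor's axis; cap and 23 of the body stand out.
- balance: counterweight in the pocket opposite the sample: the same 25 x 93 mm white body and lean, but closed by a NARROW DOMED stopper, only 18 mm diameter. Origin: centre of its base, +z towards the stopper. It stays in the rotor.
- rotor (a joint): angle of the rotor about its vertical axis (rad), growing anticlockwise seen from above, 0 where it stood at the start. No stops; a light drag (0.04 N m) holds it where it is left. Dished aluminium rotor, 260 mm across, lip 150 mm above the bench, six pockets 60 degrees apart, four of them empty.
- knob (a point): centre of the round ribbed black hand knob on the rotor's axis, 36 mm diameter, 26 mm tall (140 to 166 mm above the bench). It is fast to the rotor: grip and twist it to turn the rotor. The space round it is free out to about 50 mm from the axis, where the two leaning caps begin; these rise to 171 mm above the bench.
- sample_pocket (a point): centre of the mouth of the sample's pocket, 86 mm from the rotor's axis, 127 mm above the bench; turns with the rotor. The pocket is 52 mm deep, 29 mm wide inside, and leans 30 degrees, mouth inwards: the sample must be drawn 52 mm along its own axis to be out. The dish round the mouth slopes down to the hub, square to the pocket.
- front_station (a point): fixed point on the centrifuge: where the mouth of a pocket stands when exactly at the front of the machine (the side with the control panel, which looks towards the robot), 86 mm from the rotor's axis; its x axis points from the front to the back of the machine
- balance_seat (a point): centre of the floor of the pocket opposite the sample, where the base of the counterweight rests; turns with the rotor
- centrifuge: white bench centrifuge, fixed: 340 mm wide, 420 deep, deck 165 mm above the bench, with a round well 272 across for the rotor. Origin on the bench under the rotor's axis; front face with the control panel 165 mm from it along the body's -x, back 255 along +x. Its clear lid, 310 wide, hinged 200 behind the axis, stands open, leaning back 22 degrees, up to 520 mm above the bench.
- tray: open stainless tray, fixed on the bench: outside 220 (x) by 160 (y) mm, rim 17 high with a flange 230 by 170, wall and floor 3 mm thick. Origin: under its centre, so its floor is 3 mm above the origin.
- done_pot: a container just like the sample (flat cap 32 mm, 93 mm tall) that already stands upright on the tray, in the half with negative x of the tray's frame; origin: centre of its base
- slide_box: blue plastic slide box, 152 x 90 x 37 mm, lying on the bench; origin under its centre
- oil_bottle: small amber dropper bottle, 30 mm across and 66 tall; origin under its centre
- petri_dishes: two stacked Petri dishes, 94 mm across, 31 tall together; origin under their centre
- beaker: glass beaker, 72 mm across, 92 tall; origin under its centre
- wash_bottle: white wash bottle, 66 mm across, 160 tall to the top of its red collar, thin spout to 195; origin under its centre
- tip_box: grey box of pipette tips, 120 x 85 x 57 mm; origin under its centre
Mind the look-alikes: they are no part of the job. Leave any purple look-alike of the sample alone.

How it is judged:
On the way:
1. the rotor is turned until the pocket with the sample still in it is at the front of the machine, within about 20 degrees (horizontal distance between sample_pocket and front_station below 0.03 m and distance between sample and sample_pocket below 0.062 m), for 0.2 s.
At the end, for the whole second after the job is handed in: The sample stands by itself on the tray's floor, inside its rim, upright within 6 degrees and still; the counterweight is seated in its pocket (within 12 mm); the container that was on the tray still stands within 30 mm of its place (x of sample in the frame of tray between -0.1 and 0.1 m and y of sample in the frame of tray between -0.07 and 0.07 m and z of sample in the frame of tray below 0.008 m and angle between each of sample, done_pot's own z axis and vertical below 0.1 rad and linear speed of sample below 0.02 m/s and distance between balance and balance_seat below 0.012 m and distance of done_pot from where it was at the start of the episode below 0.03 m); the robot touches nothing.
It fails at once if the sample is tipped more than 60 degrees from upright (angle between sample's own z axis and vertical above 1.05 rad).
It fails at once if the counterweight is pulled out of its pocket by more than 25 mm (distance between balance and balance_seat above 0.025 m).
It fails at once if the container already on the tray is pushed more than 30 mm or knocked over (distance of done_pot from where it was at the start of the episode above 0.03 m or angle between done_pot's own z axis and vertical above 0.5 rad).
It fails at once if anything else on the bench is pushed more than 30 mm (distance of any of slide_box, oil_bottle, petri_dishes, beaker, wash_bottle, tip_box from where it was at the start of the episode above 0.03 m).
It also fails if it takes over 61 s, if anything falls off the work surface, if the arm or the gripper's body presses on something with over 40 N, if the wrist force passes 120 N, or if a joint passes its speed limit or range.

ROBOT

A 6-joint arm with a two-finger parallel gripper is mounted at the origin on the work surface. World frame = base frame: x ahead of the robot, y to its left, z up, the work surface at z = 0. Lengths are in m, angles in rad, forces in N, time in s.
With the tool pointing down it reaches from about 0.425 to 0.95 m from the base axis. Payload 14.7 kg.
Tool frame: the origin (TCP) lies midway between the tips of the shut fingers; the grasp point (between the pads) lies 19 mm behind it (tcp_to_grasp is the z of the grasp point in the tool frame, in m); z points along the fingers, y is the direction in which the jaws open and shut (so a half turn about z gives the same grasp; the last joint's range is limited). The gripper opens to 85 mm and grips with 20 to 120 N. Pads are 22 mm wide; open, the fingers measure 114 mm over their backs; the gripper's body (76 mm by 85 mm) begins 54 mm behind the grasp point. The pads swing forward as they close: fully open they stand 13 mm farther back than shut.
Start: joints at [-1.365, 0.48, 1.596, -0, 1.065, -0.047], TCP at [0.163, -0.629, 0.231] pointing down, gripper open.
Joint ranges: [-2.75, 2.75], [-0.82, 2.05], [0.23, 2.67], [-1.56, 4.7], [0.09, 2.69], [-2.92, 2.92]. Speed limits (rad/s): [1.89, 1.89, 2.39, 3.01, 3.01, 3.01].

INTERFACE

Orientations are given as a unit quaternion [w, x, y, z].
In Python, from bench import * gives the robot as it stands. The module is installed in compiled form; this text tells all that it offers.
- The arm moves only by the tool jog_arm, never from a script. Its argument "deltas" is a list of rows, each an object of numbers: "tx", "ty", "tz": the shift along the world's x, y, z in mm; "ax", "ay", "az": the turn, a rotation vector about the world's x, y, z in degrees; "fingers": the finger opening in mm, from 0 to 85.4. A call has 1 to 5 rows; each row is the pose to reach, as a shift and turn from the pose measured when the call began; what a row does not reach only later rows make up. A row lasts 1/10 s, in which the tool goes at most 50 mm and 8.59 degrees, less where a joint would pass 70% of its speed; a pose out of reach is approached as far as the arm can. A call with a gripper value outside its range is refused whole. The fingers move at their own pace and stop on an object; "squeeze" is the grip in N (left out, the last holds). Time passes only in rows, so rows that repeat a pose let the fingers close. It gives the time, the measured TCP pose, the force and the opening at its end, in the units of the state.
- get_obs(): the state, without advancing time (a new reading comes with each control period).
- camera(name): name is "scene" or "top"; returns a dict with "frame" (400x640x3 uint8, red, green, blue), "fx", "fy", "cx", "cy" (pixels), "dist" ([k1, k2, p1, p2, k3] as OpenCV has them; the pictures are not rectified), "world_to_cam" (4x4, takes a point from world to camera coordinates). Camera axes: x right, y down, z forward; pixel columns grow to the right and rows downward; lengths in m; the calibration is good to about 2 mm. A picture is of the moment at which its call begins. There is no depth.
- sign_off(): hands the job in, once; it reports no verdict.
Trained networks look in the newest picture that a camera, given by its name, has taken for a name from the list of things; names that differ only in an ending like _2 or _b are one class to them, and where a whole thing is asked for, a point or a joint stands for the part that bears it (a point fixed in the world has none). Each returns a list of dicts, best first, with "confidence" (0 to 1); they miss things now and then, are a little off and sometimes report something else, mostly with a low value. They report only what shows in the picture. A call takes as long as a camera call. They do not tell look-alikes from the thing itself.
- spot_in(target, camera): "pixel" ([row, column] in pixels, amid what is visible of it).
- outline_of(target, camera): "mask" (400x640 bool, what is visible of it) and "pixel" ([row, column] in pixels, amid what is visible of it).
The state is a dict: "clock": time; "q": joint angles; "dq": joint speeds; "tau": joint torques, N m; "position": TCP position; "tcp_rot": TCP orientation; "ft_force": force on the tool from outside, world axes, zero at the start; "moment": the same for the moment, N m; "width": finger opening in m.
Only numpy, scipy, OpenCV 4.12 (cv2) and the standard library are available. Lean on these libraries where they do the work, as an engineer would, in place of code of your own. Each camera call takes 0.05 s, during which the arm holds its last target. There are 200 camera calls.

## Working session

There is one attempt and no reset: what is moved stays moved. The work goes in short steps, Python scripts to look and compute and a tool call to move; the robot and the scene stay as the last step left them, time stands still between calls to the robot, and variables do not carry over. Pictures are saved under pics/ and viewed, about 8 in all and at most 12, crops included, and the job is handed in when it is done.

Besides the shell and the picture viewer there is one more tool, called after "Request:" as a command line: name --argument value ..., lists and objects as JSON in quotes. jog_arm: Moves the arm, as the interface text tells. Its arguments: {"type":"object","properties":{"deltas":{"type":"array"},"squeeze":{"type":"number"}},"required":["deltas"]}

```bash
mkdir -p pics; cat > h.py <<'E'
from bench import *
import numpy as np, cv2
def K(c): return np.array([[c["fx"],0,c["cx"]],[0,c["fy"],c["cy"]],[0,0,1.]]), np.array(c["dist"],float)
def proj(c,P):
    k,d=K(c);W=np.array(c["world_to_cam"]);R=W[:3,:3];t=W[:3,3]
    p,_=cv2.projectPoints(np.array(P,float).reshape(-1,1,3),cv2.Rodrigues(R)[0],t,k,d);return p.reshape(-1,2)
def ray(c,px):  # px (col,row)
    k,d=K(c);W=np.array(c["world_to_cam"]);R=W[:3,:3];t=W[:3,3]
    u=cv2.undistortPoints(np.array(px,float).reshape(1,1,2),k,d).ravel()
    return -R.T@t, R.T@np.array([u[0],u[1],1.])
def atz(c,px,z):
    o,v=ray(c,px);return o+v*(z-o[2])/v[2]
def save(c,n,crop=None,s=1):
    f=c["frame"][:,:,::-1]
    if crop: f=f[crop[0]:crop[1],crop[2]:crop[3]]
    cv2.imwrite("pics/"+n,cv2.resize(f,None,fx=s,fy=s,interpolation=cv2.INTER_CUBIC))
E
python3 - <<'E'
from h import *
for n in("scene","top"):
    c=camera(n);save(c,n+"0.png",None,1.25)
    o,_=ray(c,(320,200));print(n,o.round(3))
    for t,z in(("sample",.15),("balance",.15),("knob",.166),("centrifuge",.165),("tray",.01),("done_pot",.093),("rotor",.13),("wash_bottle",.1),("beaker",.09),("oil_bottle",.06),("tip_box",.057),("slide_box",.037),("petri_dishes",.03)):
        for d in spot_in(t,n)[:3]:
            r,q=d["pixel"];print(t,round(d["confidence"],2),round(r),round(q),atz(c,(q,r),z).round(3))
o=get_obs();print(o)
E
```

```text
scene [1.222 0.532 0.945]
sample 0.44 200 269 [ 0.646 -0.115  0.15 ]
sample 0.41 216 190 [ 0.825 -0.246  0.15 ]
knob 0.61 192 290 [ 0.6   -0.075  0.166]
centrifuge 0.58 222 262 [ 0.734 -0.059  0.165]
tray 0.62 266 429 [0.472 0.321 0.01 ]
done_pot 0.49 238 447 [0.423 0.334 0.093]
rotor 0.65 193 296 [ 0.564 -0.088  0.13 ]
rotor 0.38 183 313 [ 0.497 -0.075  0.13 ]
wash_bottle 0.63 158 201 [ 0.598 -0.485  0.1  ]
beaker 0.67 144 258 [ 0.413 -0.394  0.09 ]
oil_bottle 0.53 275 508 [0.415 0.507 0.06 ]
tip_box 0.92 151 217 [ 0.502 -0.524  0.057]
tip_box 0.29 155 322 [ 0.29  -0.201  0.057]
slide_box 0.64 154 322 [ 0.267 -0.221  0.037]
slide_box 0.43 143 260 [ 0.353 -0.453  0.037]
petri_dishes 0.84 314 378 [0.702 0.293 0.03 ]
top [0.284 0.003 1.247]
sample 0.79 207 432 [ 0.489 -0.32   0.15 ]
sample 0.62 157 357 [ 0.641 -0.108  0.15 ]
sample 0.58 136 422 [ 0.706 -0.306  0.15 ]
knob 0.66 229 220 [0.43  0.279 0.166]
knob 0.55 182 352 [ 0.562 -0.09   0.166]
knob 0.23 166 465 [ 0.605 -0.421  0.166]
centrifuge 0.74 90 352 [ 0.848 -0.101  0.165]
tray 0.64 230 219 [0.448 0.322 0.01 ]
tray 0.34 179 350 
[... 426 characters left out ...]
i_dishes 0.74 156 233 [0.689 0.284 0.03 ]
{'clock': 1.4, 'q': array([-1.36458389e+00,  4.80181226e-01,  1.59628209e+00, -1.23501441e-05,
        1.06509211e+00, -4.66089808e-02]), 'dq': array([-0.00042259, -0.00071992,  0.00146133,  0.00041844,  0.00118483,
        0.00086912]), 'tau': array([ 3.16066267e-03, -9.50480318e+01, -4.30633879e+01, -4.98856457e-05,
        7.42229968e-04, -4.89330603e-05]), 'position': array([ 0.16260155, -0.62934332,  0.23131543]), 'tcp_rot': array([ 1.89843915e-05,  9.92020423e-01,  1.26077277e-01, -3.90125176e-06]), 'ft_force': array([-0.51871022,  0.47258314, -0.4584561 ]), 'moment': array([-0.00926727, -0.01693623, -0.04876325]), 'width': 0.08546899924325702}
```

View pics/scene0.png

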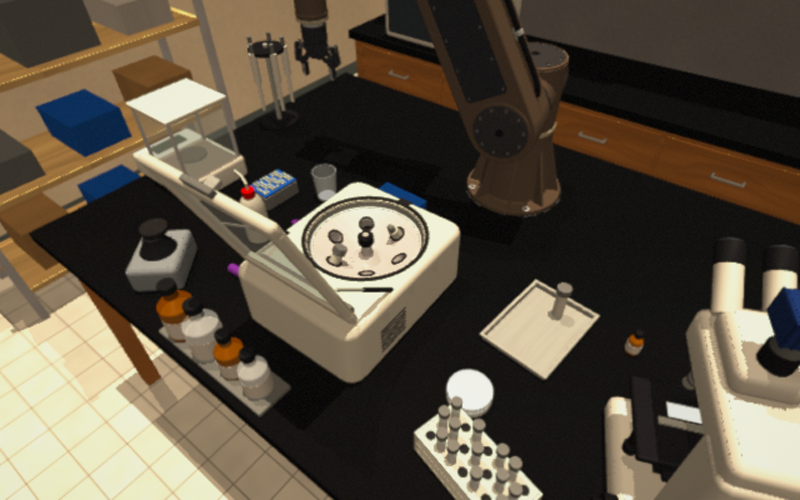

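View pics/top0.png

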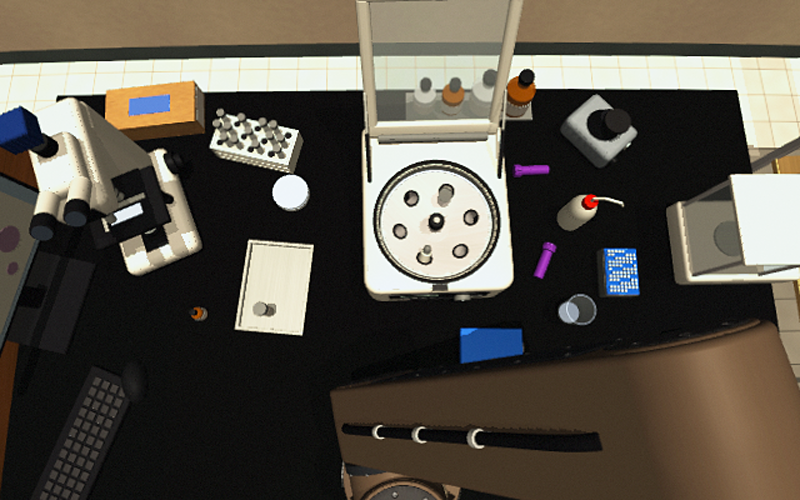

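```bash
python3 - <<'E'
from h import *
c=camera("top");save(c,"top1.png",(110,245,285,420),5)
m=outline_of("rotor","top")[0]["mask"].astype(np.uint8)
cs,_=cv2.findContours(m,0,1);k=max(cs,key=cv2.contourArea);pts=k.reshape(-1,2)
P=np.array([atz(c,p,.15)[:2] for p in pts],np.float32);print("rotor",cv2.fitEllipse(P),cv2.minEnclosingCircle(P))
for t in("sample","knob","tray","done_pot","centrifuge"):
  for d in outline_of(t,"top")[:3]:
    mm=d["mask"].astype(np.uint8);q=d["pixel"];print(t,round(d["confidence"],2),np.round(q),mm.sum(),atz(c,q[::-1],.166).round(3))
    if t in("tray","centrifuge"):
        cs,_=cv2.findContours(mm,0,1);k=max(cs,key=cv2.contourArea).reshape(-1,2)
        z=.017 if t=="tray" else .165
        print(cv2.minAreaRect(np.array([atz(c,p,z)[:2] for p in k],np.float32)))
    if t=="done_pot":
        ys,xs=np.nonzero(mm);print(xs.min(),xs.max(),ys.min(),ys.max())
E
```

```text
rotor ((0.5771162509918213, -0.08304259926080704), (0.2563895285129547, 0.25847408175468445), 103.78054809570312) ((0.5769526958465576, -0.08290848135948181), 0.13173934817314148)
sample 0.77 [136. 423.] 260 [ 0.698 -0.305  0.166]
sample 0.61 [207. 431.] 236 [ 0.485 -0.313  0.166]
sample 0.45 [157. 353.] 99 [ 0.637 -0.097  0.166]
knob 0.73 [181. 350.] 5897 [ 0.564 -0.085  0.166]
tray 0.92 [226. 218.] 3734 [0.438 0.287 0.166]
((0.45062631368637085, 0.32146477699279785), (0.17502376437187195, 0.23125821352005005), 84.53215026855469)
done_pot 0.55 [249. 212.] 130 [0.376 0.299 0.166]
203 218 243 252
done_pot 0.2 [178. 353.] 5852 [ 0.573 -0.094  0.166]
305 393 136 222
centrifuge 0.87 [ 93. 348.] 22458 [ 0.838 -0.086  0.166]
((0.7796630263328552, -0.1038305014371872), (0.4319804310798645, 0.7740304470062256), 89.66364288330078)
```

View pics/top1.png

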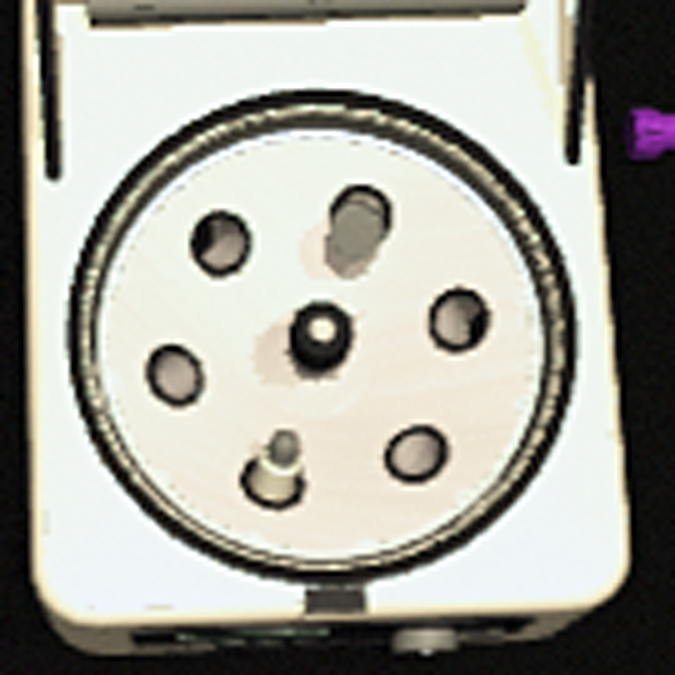

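```bash
python3 - <<'E'
from h import *
c=camera("top")
f=lambda u,v,z:atz(c,(285+u/5,110+v/5),z)[:2]
print("knob",f(322,330,.166));print("notch",f(336,598,.165))
print("mouths");M=[]
for u,v in((220,243),(459,320),(416,454),(175,375)): p=f(u,v,.127);M.append(p);print(p.round(4))
M=np.array(M);print("axis",M[[0,2]].mean(0),M[[1,3]].mean(0)); ax=M.mean(0)
for p in M: d=p-ax;print(np.hypot(*d),np.degrees(np.arctan2(d[1],d[0])))
print("cap",f(358,235,.162), "bal", f(284,443,.16))
# deck side edges
a,b=f(28,300,.165),f(40,560,.165);print("L",a,b,np.degrees(np.arctan2(*(a-b)[::-1])))
a,b=f(597,200,.165),f(622,520,.165);print("R",a,b,np.degrees(np.arctan2(*(a-b)[::-1])))
# tray corners from viewed 1.25 pic
for u,v in((249,240),(313,245),(302,334),(235,330)): print("tray",atz(c,(u/1.25,v/1.25),.017)[:2])
print("done base",atz(c,(270/1.25,311/1.25),.093)[:2],atz(c,(259/1.25,309/1.25),.093)[:2])
E
```

```text
knob [ 0.57886161 -0.08381241]
notch [ 0.42477695 -0.08758324]
mouths
[ 0.6441 -0.0273]
[ 0.5948 -0.1685]
[ 0.5138 -0.1399]
[5.629e-01 5.000e-04]
axis [ 0.57895652 -0.0836141 ] [ 0.5788728  -0.08400972]
0.08626630092951044 40.9410054798904
0.08621368002389358 -79.3753002413963
0.08594416870729504 -139.22164899593395
0.08584042318087676 100.72830708934838
cap [ 0.63688057 -0.10660661] bal [ 0.51426479 -0.06091167]
L [0.59879463 0.08460224] [0.44792181 0.07708838] 2.851122745797532
R [ 0.65596647 -0.24644541] [ 0.46690309 -0.24971555] 0.9909200491900776
tray [0.571333   0.39145276]
tray [0.55627721 0.22489737]
tray [0.33033137 0.24637403]
tray [0.34140052 0.41432088]
done base [0.38149701 0.30844816] [0.38640358 0.33470898]
```

Request:
jog_arm --deltas '[{"tx":416,"ty":545,"tz":30,"az":145,"fingers":52},{"tx":416,"ty":545,"tz":30,"az":145,"fingers":52},{"tx":416,"ty":545,"tz":30,"az":145,"fingers":52},{"tx":416,"ty":545,"tz":30,"az":145,"fingers":52},{"tx":416,"ty":545,"tz":30,"az":145,"fingers":52}]'

```text
schema error: expected keys tx, ty, tz, ax, ay, az, fingers
```

Request:
jog_arm --deltas '[{"tx":416,"ty":545,"tz":30,"ax":0,"ay":0,"az":145,"fingers":52},{"tx":416,"ty":545,"tz":30,"ax":0,"ay":0,"az":145,"fingers":52},{"tx":416,"ty":545,"tz":30,"ax":0,"ay":0,"az":145,"fingers":52},{"tx":416,"ty":545,"tz":30,"ax":0,"ay":0,"az":145,"fingers":52},{"tx":416,"ty":545,"tz":30,"ax":0,"ay":0,"az":145,"fingers":52}]'

```text
clock: 2.3
position: [0.315, -0.4292, 0.2425]
tcp_rot: [0.0, 0.876, 0.483, 0.0]
ft_force: [1.0, -0.7, -0.5]
width: 0.0521
```

Request:
jog_arm --deltas '[{"tx":264,"ty":345,"tz":18,"ax":0,"ay":0,"az":102,"fingers":52},{"tx":264,"ty":345,"tz":18,"ax":0,"ay":0,"az":102,"fingers":52},{"tx":264,"ty":345,"tz":18,"ax":0,"ay":0,"az":102,"fingers":52},{"tx":264,"ty":345,"tz":18,"ax":0,"ay":0,"az":102,"fingers":52},{"tx":264,"ty":345,"tz":18,"ax":0,"ay":0,"az":102,"fingers":52}]'

```text
clock: 2.8
position: [0.4668, -0.2305, 0.2531]
tcp_rot: [0.0, 0.638, 0.77, 0.0]
ft_force: [0.2, -0.5, 0.5]
width: 0.0519
```

Request:
jog_arm --deltas '[{"tx":114,"ty":145,"tz":5,"ax":0,"ay":0,"az":59,"fingers":52},{"tx":114,"ty":145,"tz":5,"ax":0,"ay":0,"az":59,"fingers":52},{"tx":114,"ty":145,"tz":5,"ax":0,"ay":0,"az":59,"fingers":52},{"tx":114,"ty":145,"tz":5,"ax":0,"ay":0,"az":59,"fingers":52},{"tx":114,"ty":145,"tz":5,"ax":0,"ay":0,"az":59,"fingers":52}]'

```text
clock: 3.3
position: [0.5834, -0.0819, 0.2581]
tcp_rot: [0.001, 0.309, 0.951, 0.001]
ft_force: [-0.2, -0.5, -0.1]
width: 0.0521
```

Request:
jog_arm --deltas '[{"tx":-4,"ty":-2,"tz":-20,"ax":0,"ay":0,"az":8,"fingers":52},{"tx":-4,"ty":-2,"tz":-50,"ax":0,"ay":0,"az":16,"fingers":52},{"tx":-4,"ty":-2,"tz":-80,"ax":0,"ay":0,"az":16,"fingers":52},{"tx":-4,"ty":-2,"tz":-105,"ax":0,"ay":0,"az":16,"fingers":52},{"tx":-4,"ty":-2,"tz":-116,"ax":0,"ay":0,"az":16,"fingers":52}]'

```text
clock: 3.8
position: [0.5782, -0.0837, 0.14]
tcp_rot: [-0.001, 0.174, 0.985, 0.001]
ft_force: [-0.1, 0.1, 1.0]
width: 0.0518
```

```bash
python3 - <<'E'
from h import *
o=get_obs();print(o["q"].round(2),o["position"],o["ft_force"])
E
```

```text
[-0.2   0.5   1.84  0.    0.81 -1.42] [ 0.57820597 -0.08371533  0.14002045] [-0.11051085  0.10715662  0.98334421]
```

Now close on the knob.

Request:
jog_arm --deltas '[{"tx":1,"ty":0,"tz":1,"ax":0,"ay":0,"az":0,"fingers":25},{"tx":1,"ty":0,"tz":1,"ax":0,"ay":0,"az":0,"fingers":25},{"tx":1,"ty":0,"tz":1,"ax":0,"ay":0,"az":0,"fingers":25},{"tx":1,"ty":0,"tz":1,"ax":0,"ay":0,"az":0,"fingers":25},{"tx":1,"ty":0,"tz":1,"ax":0,"ay":0,"az":0,"fingers":25}]' --squeeze 50

```text
clock: 4.3
position: [0.5786, -0.0839, 0.1408]
tcp_rot: [-0.001, 0.174, 0.985, 0.001]
ft_force: [0.9, -4.8, -25.3]
width: 0.0342
```

Request:
jog_arm --deltas '[{"tx":0,"ty":0,"tz":0,"ax":0,"ay":0,"az":-6,"fingers":25},{"tx":0,"ty":0,"tz":0,"ax":0,"ay":0,"az":-13,"fingers":25},{"tx":0,"ty":0,"tz":0,"ax":0,"ay":0,"az":-20,"fingers":25},{"tx":0,"ty":0,"tz":0,"ax":0,"ay":0,"az":-27,"fingers":25},{"tx":0,"ty":0,"tz":0,"ax":0,"ay":0,"az":-34,"fingers":25}]'

```text
clock: 4.8
position: [0.5794, -0.0829, 0.1408]
tcp_rot: [-0.001, 0.457, 0.89, 0.002]
ft_force: [11.0, 10.2, -29.4]
width: 0.0343
```

Request:
jog_arm --deltas '[{"tx":0,"ty":0,"tz":0,"ax":0,"ay":0,"az":-7,"fingers":25},{"tx":0,"ty":0,"tz":0,"ax":0,"ay":0,"az":-14,"fingers":25},{"tx":0,"ty":0,"tz":0,"ax":0,"ay":0,"az":-21,"fingers":25},{"tx":0,"ty":0,"tz":0,"ax":0,"ay":0,"az":-28,"fingers":25},{"tx":0,"ty":0,"tz":0,"ax":0,"ay":0,"az":-35,"fingers":25}]'

```text
clock: 5.3
position: [0.5808, -0.0824, 0.1408]
tcp_rot: [0.0, 0.705, 0.709, 0.003]
ft_force: [14.2, 4.9, -34.0]
width: 0.0345
```

Request:
jog_arm --deltas '[{"tx":0,"ty":0,"tz":0,"ax":0,"ay":0,"az":-7,"fingers":25},{"tx":0,"ty":0,"tz":0,"ax":0,"ay":0,"az":-14,"fingers":25},{"tx":0,"ty":0,"tz":0,"ax":0,"ay":0,"az":-21,"fingers":25},{"tx":0,"ty":0,"tz":0,"ax":0,"ay":0,"az":-28,"fingers":25},{"tx":0,"ty":0,"tz":0,"ax":0,"ay":0,"az":-35,"fingers":25}]'

```text
clock: 5.8
position: [0.5822, -0.0828, 0.1408]
tcp_rot: [0.002, 0.887, 0.462, 0.004]
ft_force: [14.2, -5.9, -35.6]
width: 0.0344
```

Request:
jog_arm --deltas '[{"tx":0,"ty":0,"tz":0,"ax":0,"ay":0,"az":-7,"fingers":25},{"tx":0,"ty":0,"tz":0,"ax":0,"ay":0,"az":-14,"fingers":25},{"tx":0,"ty":0,"tz":0,"ax":0,"ay":0,"az":-21,"fingers":25},{"tx":0,"ty":0,"tz":0,"ax":0,"ay":0,"az":-28,"fingers":25},{"tx":0,"ty":0,"tz":0,"ax":0,"ay":0,"az":-35,"fingers":25}]'

```text
clock: 6.3
position: [0.5832, -0.0839, 0.1408]
tcp_rot: [0.004, 0.985, 0.172, 0.004]
ft_force: [9.4, -14.5, -33.0]
width: 0.0343
```

Request:
jog_arm --deltas '[{"tx":-1,"ty":0,"tz":0,"ax":0,"ay":0,"az":-7,"fingers":25},{"tx":-2,"ty":0,"tz":0,"ax":0,"ay":0,"az":-14,"fingers":25},{"tx":-4,"ty":0,"tz":0,"ax":0,"ay":0,"az":-20,"fingers":25},{"tx":-4,"ty":0,"tz":0,"ax":0,"ay":0,"az":-20,"fingers":25},{"tx":-4,"ty":0,"tz":0,"ax":0,"ay":0,"az":-20,"fingers":25}]'

```text
clock: 6.8
position: [0.5817, -0.0848, 0.1414]
tcp_rot: [0.005, 1.0, -0.002, 0.005]
ft_force: [15.5, -8.9, -30.5]
width: 0.0343
```

Request:
jog_arm --deltas '[{"tx":0,"ty":0,"tz":0,"ax":0,"ay":0,"az":0,"fingers":52},{"tx":0,"ty":0,"tz":0,"ax":0,"ay":0,"az":0,"fingers":52},{"tx":0,"ty":0,"tz":20,"ax":0,"ay":0,"az":0,"fingers":52},{"tx":0,"ty":0,"tz":60,"ax":0,"ay":0,"az":0,"fingers":52},{"tx":0,"ty":0,"tz":110,"ax":0,"ay":0,"az":0,"fingers":52}]'

```text
clock: 7.3
position: [0.5807, -0.0845, 0.2523]
tcp_rot: [0.005, 1.0, -0.002, 0.004]
ft_force: [1.3, 0.2, 0.0]
width: 0.052
```

Request:
jog_arm --deltas '[{"tx":0,"ty":40,"tz":50,"ax":0,"ay":0,"az":0,"fingers":52},{"tx":0,"ty":80,"tz":50,"ax":0,"ay":0,"az":0,"fingers":52},{"tx":0,"ty":120,"tz":50,"ax":0,"ay":0,"az":0,"fingers":52},{"tx":0,"ty":170,"tz":50,"ax":0,"ay":0,"az":0,"fingers":52},{"tx":0,"ty":220,"tz":50,"ax":0,"ay":0,"az":0,"fingers":52}]'

```text
clock: 7.8
position: [0.5804, 0.1373, 0.3038]
tcp_rot: [0.005, 1.0, -0.002, 0.005]
ft_force: [1.1, -0.0, 0.8]
width: 0.0516
```

```bash
python3 - <<'E'
from h import *
c=camera("top");save(c,"top2.png",(110,245,285,420),4)
d=camera("scene");save(d,"sc2.png",(130,260,220,380),4)
o=get_obs();print(o["clock"],o["q"].round(2),o["position"])
E
```

```text
7.9 [ 0.19  0.34  1.64 -0.01  1.16  1.77] [0.58025662 0.14107155 0.30346089]
```

View pics/top2.png

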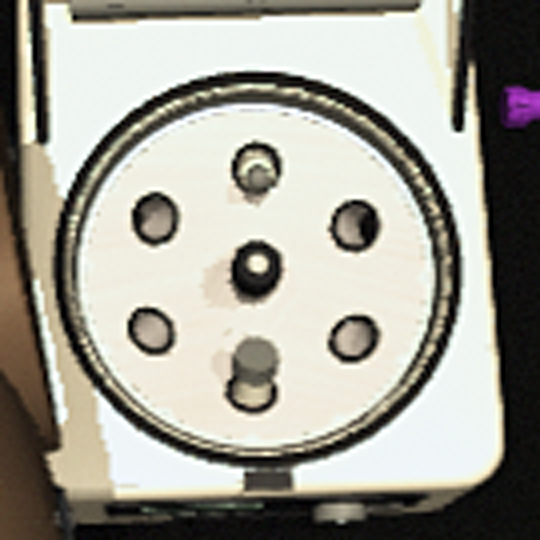

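```bash
python3 - <<'E'
from h import *
c=camera("top")
f=lambda u,v,z:atz(c,(285+u/4,110+v/4),z)[:2]
M=np.array([f(u,v,.127) for u,v in((155,217),(354,338),(356,225),(152,331))]);ax=M.mean(0);print("axis",ax)
for p in M: d=p-ax;print(np.degrees(np.arctan2(d[1],d[0])))
print("cap",f(256,356,.1625))
E
```

```text
axis [ 0.57935233 -0.08419648]
57.0344160711691
-123.01985611804847
-62.83731678236879
117.67656777563057
cap [ 0.51235533 -0.08115016]
```

Request:
jog_arm --deltas '[{"tx":-15,"ty":-47,"tz":0,"ax":0,"ay":0,"az":-3,"fingers":52},{"tx":-30,"ty":-94,"tz":-10,"ax":0,"ay":0,"az":-3,"fingers":52},{"tx":-45,"ty":-141,"tz":-20,"ax":0,"ay":0,"az":-3,"fingers":52},{"tx":-60,"ty":-188,"tz":-30,"ax":0,"ay":0,"az":-3,"fingers":52},{"tx":-71,"ty":-222,"tz":-50,"ax":0,"ay":0,"az":-3,"fingers":52}]'

```text
clock: 8.45
position: [0.5087, -0.0868, 0.2547]
tcp_rot: [0.005, 1.0, -0.027, 0.006]
ft_force: [0.0, -0.3, 1.3]
width: 0.052
```

Request:
jog_arm --deltas '[{"tx":0,"ty":0,"tz":0,"ax":0,"ay":0,"az":0,"fingers":52},{"tx":0,"ty":0,"tz":-20,"ax":0,"ay":0,"az":0,"fingers":52},{"tx":0,"ty":0,"tz":-40,"ax":0,"ay":0,"az":0,"fingers":52},{"tx":0,"ty":0,"tz":-50,"ax":0,"ay":0,"az":0,"fingers":52},{"tx":0,"ty":0,"tz":-50,"ax":0,"ay":0,"az":0,"fingers":52}]'

```text
clock: 8.95
position: [0.5082, -0.0868, 0.2042]
tcp_rot: [0.005, 1.0, -0.027, 0.005]
ft_force: [-0.5, 0.4, 1.0]
width: 0.0517
```

Request:
jog_arm --deltas '[{"tx":1,"ty":6,"tz":0,"ax":0,"ay":0,"az":0,"fingers":52},{"tx":1,"ty":6,"tz":-20,"ax":0,"ay":0,"az":0,"fingers":52},{"tx":1,"ty":6,"tz":-45,"ax":0,"ay":0,"az":0,"fingers":52},{"tx":1,"ty":6,"tz":-68,"ax":0,"ay":0,"az":0,"fingers":52},{"tx":1,"ty":6,"tz":-68,"ax":0,"ay":0,"az":0,"fingers":52}]'

```text
clock: 9.45
position: [0.5083, -0.0802, 0.1349]
tcp_rot: [0.005, 1.0, -0.027, 0.004]
ft_force: [-0.5, 0.1, 0.2]
width: 0.0521
```

```bash
python3 - <<'E'
from h import *
c=camera("top");d=camera("scene")
a=c["frame"][150:230,310:400];b=d["frame"][140:240,235:345]
a=cv2.resize(a,(450,400),interpolation=2);b=cv2.resize(b,(440,400),interpolation=2)
cv2.imwrite("pics/g3.png",cv2.resize(np.hstack([a,b])[:,:,::-1],(790,355)))
o=get_obs();print(o["clock"],o["q"].round(2),o["position"],o["ft_force"])
E
```

```text
9.55 [-0.21  0.42  2.   -0.01  0.71  1.42] [ 0.50963038 -0.08060099  0.13707331] [-0.3162441   0.55110973  0.69847332]
```

View pics/g3.png

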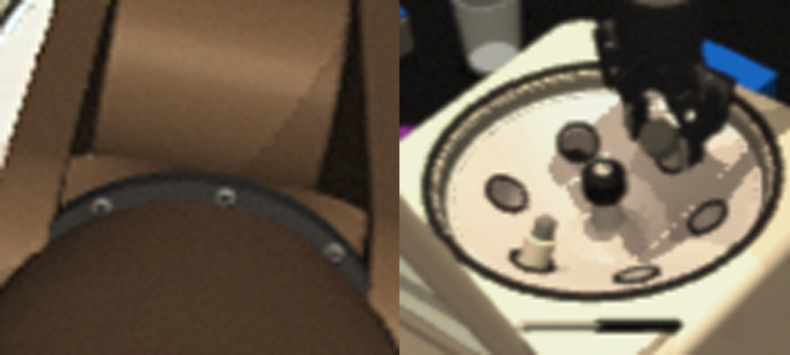

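The cap lies between the two fingers in the scene view, at about (655,135) of the crop; the stopper is still in its pocket at the back. Closing.

Request:
jog_arm --deltas '[{"tx":0,"ty":0,"tz":0,"ax":0,"ay":0,"az":0,"fingers":22},{"tx":0,"ty":0,"tz":0,"ax":0,"ay":0,"az":0,"fingers":22},{"tx":0,"ty":0,"tz":0,"ax":0,"ay":0,"az":0,"fingers":22},{"tx":0,"ty":0,"tz":0,"ax":0,"ay":0,"az":0,"fingers":22},{"tx":0,"ty":0,"tz":0,"ax":0,"ay":0,"az":0,"fingers":22}]' --squeeze 50

```text
clock: 10.05
position: [0.5109, -0.0808, 0.1387]
tcp_rot: [0.005, 1.0, -0.027, 0.007]
ft_force: [0.3, 1.5, 8.2]
width: 0.0302
```

Request:
jog_arm --deltas '[{"tx":3,"ty":0,"tz":5,"ax":0,"ay":0,"az":0,"fingers":22},{"tx":6,"ty":0,"tz":10,"ax":0,"ay":0,"az":0,"fingers":22},{"tx":9,"ty":0,"tz":15.5,"ax":0,"ay":0,"az":0,"fingers":22},{"tx":12,"ty":0,"tz":21,"ax":0,"ay":0,"az":0,"fingers":22},{"tx":15,"ty":0,"tz":26,"ax":0,"ay":0,"az":0,"fingers":22}]'

```text
clock: 10.55
position: [0.5263, -0.0808, 0.1654]
tcp_rot: [0.005, 1.0, -0.027, 0.007]
ft_force: [-0.9, 0.9, -1.1]
width: 0.0306
```

Request:
jog_arm --deltas '[{"tx":5,"ty":0,"tz":9,"ax":0,"ay":0,"az":0,"fingers":22},{"tx":10,"ty":0,"tz":17,"ax":0,"ay":0,"az":0,"fingers":22},{"tx":15,"ty":-1,"tz":26,"ax":0,"ay":0,"az":0,"fingers":22},{"tx":20,"ty":-1,"tz":35,"ax":0,"ay":0,"az":0,"fingers":22},{"tx":25,"ty":-1,"tz":43,"ax":0,"ay":0,"az":0,"fingers":22}]'

```text
clock: 11.05
position: [0.552, -0.0819, 0.2093]
tcp_rot: [0.005, 1.0, -0.027, 0.007]
ft_force: [1.1, -0.2, -0.8]
width: 0.0303
```

Request:
jog_arm --deltas '[{"tx":0,"ty":0,"tz":25,"ax":0,"ay":0,"az":0,"fingers":22},{"tx":0,"ty":0,"tz":50,"ax":0,"ay":0,"az":0,"fingers":22},{"tx":0,"ty":0,"tz":75,"ax":0,"ay":0,"az":0,"fingers":22},{"tx":0,"ty":0,"tz":85,"ax":0,"ay":0,"az":0,"fingers":22},{"tx":0,"ty":0,"tz":85,"ax":0,"ay":0,"az":0,"fingers":22}]'

```text
clock: 11.55
position: [0.5527, -0.082, 0.2956]
tcp_rot: [0.005, 1.0, -0.027, 0.008]
ft_force: [-0.8, -0.1, -1.2]
width: 0.0303
```

```bash
python3 - <<'E'
from h import *
d=camera("scene");save(d,"g4.png",(80,240,220,400),4)
o=get_obs();print(o["clock"],o["q"].round(2),o["position"],o["ft_force"],o["width"])
E
```

```text
11.6 [-0.2   0.28  1.74 -0.01  1.1   1.43] [ 0.55205921 -0.08187487  0.29423138] [-0.19648926  1.13798594 -1.68205643] 0.0304933023175627
```

View pics/g4.png

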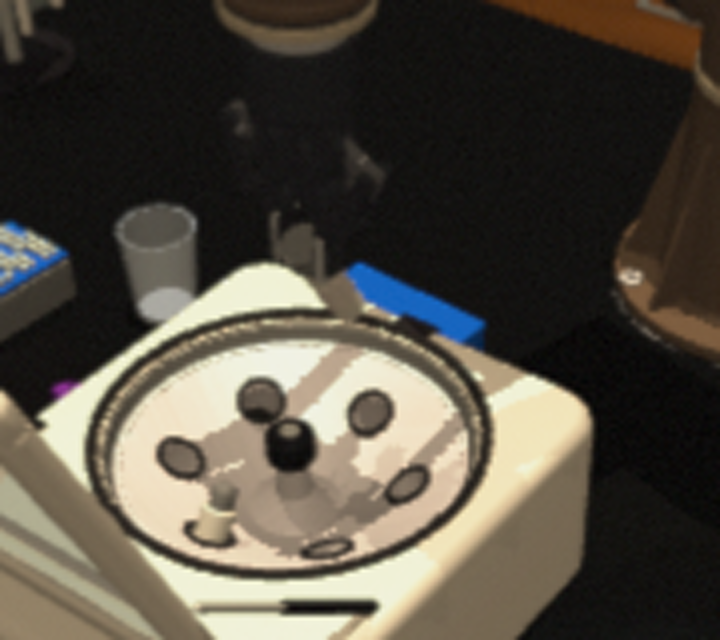

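The sample is out, held by the cap at (300,245) of the crop; the counterweight is still seated. Now I carry it over to the tray, yawing half a turn so that the later tilt to upright suits the wrist.

Request:
jog_arm --deltas '[{"tx":-5,"ty":40,"tz":0,"ax":0,"ay":0,"az":8,"fingers":22},{"tx":-10,"ty":80,"tz":0,"ax":0,"ay":0,"az":16,"fingers":22},{"tx":-15,"ty":120,"tz":0,"ax":0,"ay":0,"az":24,"fingers":22},{"tx":-20,"ty":160,"tz":0,"ax":0,"ay":0,"az":32,"fingers":22},{"tx":-25,"ty":200,"tz":0,"ax":0,"ay":0,"az":40,"fingers":22}]'

```text
clock: 12.1
position: [0.5259, 0.1195, 0.2927]
tcp_rot: [0.002, 0.948, 0.319, 0.008]
ft_force: [0.8, 0.0, 0.2]
width: 0.0302
```

Request:
jog_arm --deltas '[{"tx":-5,"ty":40,"tz":0,"ax":0,"ay":0,"az":8,"fingers":22},{"tx":-10,"ty":80,"tz":0,"ax":0,"ay":0,"az":16,"fingers":22},{"tx":-15,"ty":120,"tz":0,"ax":0,"ay":0,"az":24,"fingers":22},{"tx":-20,"ty":160,"tz":0,"ax":0,"ay":0,"az":32,"fingers":22},{"tx":-22,"ty":192,"tz":0,"ax":0,"ay":0,"az":40,"fingers":22}]'

```text
clock: 12.6
position: [0.5026, 0.3133, 0.2909]
tcp_rot: [-0.001, 0.779, 0.627, 0.007]
ft_force: [0.4, -0.4, -0.5]
width: 0.0307
```

Request:
jog_arm --deltas '[{"tx":0,"ty":0,"tz":0,"ax":0,"ay":0,"az":8,"fingers":22},{"tx":0,"ty":0,"tz":0,"ax":0,"ay":0,"az":16,"fingers":22},{"tx":0,"ty":0,"tz":0,"ax":0,"ay":0,"az":24,"fingers":22},{"tx":0,"ty":0,"tz":0,"ax":0,"ay":0,"az":32,"fingers":22},{"tx":0,"ty":0,"tz":0,"ax":0,"ay":0,"az":40,"fingers":22}]'

```text
clock: 13.1
position: [0.5019, 0.313, 0.289]
tcp_rot: [-0.004, 0.516, 0.857, 0.005]
ft_force: [0.7, -0.5, 0.4]
width: 0.0304
```

Request:
jog_arm --deltas '[{"tx":0,"ty":0,"tz":0,"ax":0,"ay":0,"az":8,"fingers":22},{"tx":0,"ty":0,"tz":0,"ax":0,"ay":0,"az":16,"fingers":22},{"tx":0,"ty":0,"tz":0,"ax":0,"ay":0,"az":24,"fingers":22},{"tx":0,"ty":0,"tz":0,"ax":0,"ay":0,"az":32,"fingers":22},{"tx":0,"ty":0,"tz":0,"ax":0,"ay":0,"az":40,"fingers":22}]'

```text
clock: 13.6
position: [0.5012, 0.3127, 0.2871]
tcp_rot: [-0.006, 0.189, 0.982, 0.003]
ft_force: [0.4, 1.2, -0.8]
width: 0.0304
```

Request:
jog_arm --deltas '[{"tx":0,"ty":0,"tz":0,"ax":0,"ay":0,"az":8,"fingers":22},{"tx":0,"ty":0,"tz":0,"ax":0,"ay":0,"az":16,"fingers":22},{"tx":0,"ty":0,"tz":0,"ax":0,"ay":0,"az":24,"fingers":22},{"tx":0,"ty":0,"tz":0,"ax":0,"ay":0,"az":32,"fingers":22},{"tx":0,"ty":0,"tz":0,"ax":0,"ay":0,"az":40,"fingers":22}]'

```text
clock: 14.1
position: [0.5006, 0.3123, 0.2852]
tcp_rot: [-0.008, -0.161, 0.987, -0.0]
ft_force: [0.1, 0.2, 0.2]
width: 0.0305
```

```bash
python3 - <<'E'
from h import *
from scipy.spatial.transform import Rotation as R
o=get_obs();q=o["tcp_rot"];print(o["clock"],o["q"].round(2),o["position"],o["width"]);print(R.from_quat([*q[1:],q[0]]).as_matrix().round(3))
E
```

```text
14.1 [ 0.5   0.35  1.66  0.01  1.14 -1.39] [0.5005685  0.31228923 0.28519956] 0.030486018856393262
[[-0.948 -0.319 -0.016]
 [-0.319  0.948 -0.003]
 [ 0.016  0.002 -1.   ]]
```

Request:
jog_arm --deltas '[{"tx":0,"ty":0,"tz":0,"ax":-2,"ay":6,"az":0,"fingers":22},{"tx":0,"ty":0,"tz":0,"ax":-4,"ay":12,"az":0,"fingers":22},{"tx":0,"ty":0,"tz":0,"ax":-6,"ay":18,"az":0,"fingers":22},{"tx":0,"ty":0,"tz":0,"ax":-8,"ay":24,"az":0,"fingers":22},{"tx":0,"ty":0,"tz":0,"ax":-9.6,"ay":28.4,"az":0,"fingers":22}]'

```text
clock: 14.6
position: [0.5005, 0.312, 0.2831]
tcp_rot: [-0.266, -0.155, 0.95, -0.043]
ft_force: [-0.9, 0.3, -1.0]
width: 0.0304
```

Request:
jog_arm --deltas '[{"tx":5,"ty":0,"tz":-10,"ax":0,"ay":0,"az":0,"fingers":22},{"tx":5,"ty":0,"tz":-40,"ax":0,"ay":0,"az":0,"fingers":22},{"tx":5,"ty":0,"tz":-70,"ax":0,"ay":0,"az":0,"fingers":22},{"tx":5,"ty":0,"tz":-90,"ax":0,"ay":0,"az":0,"fingers":22},{"tx":5,"ty":0,"tz":-90,"ax":0,"ay":0,"az":0,"fingers":22}]'

```text
clock: 15.1
position: [0.5038, 0.3111, 0.1894]
tcp_rot: [-0.268, -0.155, 0.95, -0.044]
ft_force: [-0.9, 0.2, -0.2]
width: 0.0307
```

```bash
python3 - <<'E'
from h import *
from scipy.spatial.transform import Rotation as R
o=get_obs();q=o["tcp_rot"];print(o["clock"],o["q"].round(2),o["position"],o["width"]);M=R.from_quat([*q[1:],q[0]]).as_matrix();print(M.round(3))
g=o["position"]-.019*M[:,2];print("grasp",g)
c=camera("scene");t=camera("top");print(proj(c,[g,g-[0,0,.084]]),proj(t,[g,g-[0,0,.084]]))
a=cv2.resize(c["frame"][170:290,370:480],None,fx=4,fy=4,interpolation=2);b=cv2.resize(t["frame"][170:290,170:260],None,fx=4,fy=4,interpolation=2)
cv2.imwrite("pics/g5.png",np.hstack([a,b])[:,:,::-1])
E
```

```text
15.1 [ 0.46  0.76  1.33  0.07  1.61 -1.45] [0.50382381 0.31107403 0.18941688] 0.030655643592031313
[[-0.809 -0.318 -0.495]
 [-0.271  0.948 -0.166]
 [ 0.523 -0.    -0.853]]
grasp [0.5132373  0.31423387 0.2056157 ]
[[432.13056375 225.4989931 ]
 [426.60055387 247.76309127]] [[205.32187218 196.94629533]
 [213.49760037 202.99808598]]
```

View pics/g5.png

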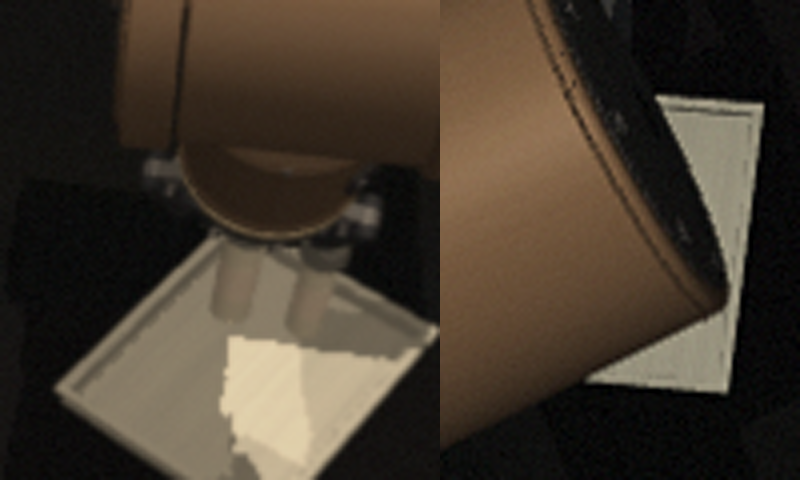

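The left pot at (232,285) of the crop is the sample, parallel to the done_pot at (312,290), so it hangs upright. Lowering.

Request:
jog_arm --deltas '[{"tx":-6,"ty":-2,"tz":-30,"ax":0,"ay":0,"az":0,"fingers":22},{"tx":-6,"ty":-2,"tz":-60,"ax":0,"ay":0,"az":0,"fingers":22},{"tx":-6,"ty":-2,"tz":-85,"ax":0,"ay":0,"az":0,"fingers":22},{"tx":-6,"ty":-2,"tz":-100,"ax":0,"ay":0,"az":0,"fingers":22},{"tx":-6,"ty":-2,"tz":-104,"ax":0,"ay":0,"az":0,"fingers":22}]'

```text
clock: 15.7
position: [0.4991, 0.3098, 0.0883]
tcp_rot: [-0.266, -0.155, 0.95, -0.043]
ft_force: [0.4, -0.8, -0.6]
width: 0.0304
```

Request:
jog_arm --deltas '[{"tx":0,"ty":0,"tz":-1,"ax":0,"ay":0,"az":0,"fingers":22},{"tx":0,"ty":0,"tz":-2,"ax":0,"ay":0,"az":0,"fingers":22},{"tx":0,"ty":0,"tz":-4,"ax":0,"ay":0,"az":0,"fingers":22},{"tx":0,"ty":0,"tz":-5,"ax":0,"ay":0,"az":0,"fingers":22}]'

```text
clock: 16.1
position: [0.4994, 0.3099, 0.0839]
tcp_rot: [-0.266, -0.155, 0.95, -0.043]
ft_force: [0.4, 0.5, -0.5]
width: 0.0305
```

```bash
python3 - <<'E'
from h import *
o=get_obs();print(o["clock"],o["q"].round(2),o["position"],o["ft_force"])
c=camera("scene");cv2.imwrite("pics/g6.png",cv2.resize(c["frame"][190:290,370:490],None,fx=6,fy=6,interpolation=2)[:,:,::-1])
g=np.array([.507,.312,0])
print((proj(c,[g+[0,0,.003],g+[0,0,.09]])-[370,190])*6)
E
```

```text
16.1 [ 0.46  0.86  1.4   0.07  1.43 -1.46] [0.4994174  0.30994281 0.08388992] [ 0.41324164  0.46429467 -0.46563962]
[[300.6092421  501.52036339]
 [330.08562415 382.05281083]]
```

View pics/g6.png

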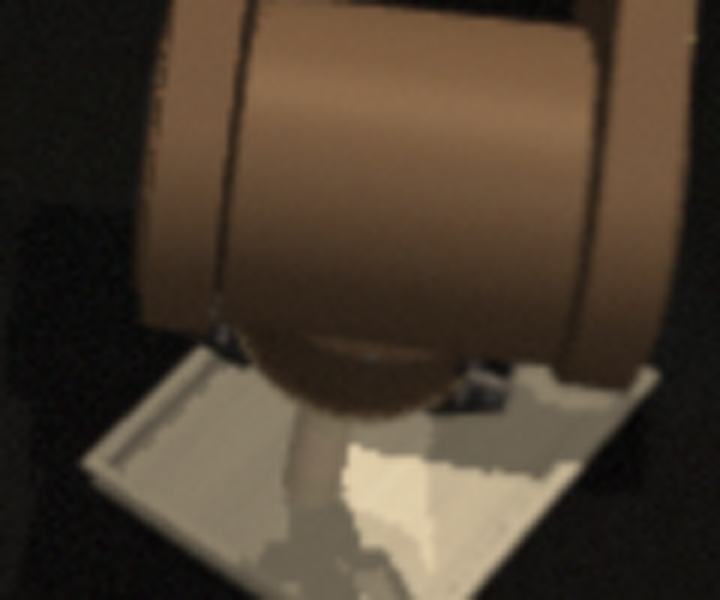

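The body bottom shows at about (310,505), close above the floor, with no contact force yet. I creep on.

Request:
jog_arm --deltas '[{"tx":0,"ty":0,"tz":-2,"ax":0,"ay":0,"az":0,"fingers":22},{"tx":0,"ty":0,"tz":-4,"ax":0,"ay":0,"az":0,"fingers":22},{"tx":0,"ty":0,"tz":-6,"ax":0,"ay":0,"az":0,"fingers":22},{"tx":0,"ty":0,"tz":-7,"ax":0,"ay":0,"az":0,"fingers":22}]'

```text
clock: 16.55
position: [0.4992, 0.3098, 0.0763]
tcp_rot: [-0.266, -0.155, 0.95, -0.043]
ft_force: [-0.2, 0.3, -0.6]
width: 0.0305
```

Request:
jog_arm --deltas '[{"tx":0,"ty":0,"tz":-1,"ax":0,"ay":0,"az":0,"fingers":22},{"tx":0,"ty":0,"tz":-2,"ax":0,"ay":0,"az":0,"fingers":22}]'

```text
clock: 16.75
position: [0.4991, 0.3098, 0.0742]
tcp_rot: [-0.266, -0.155, 0.95, -0.043]
ft_force: [-0.3, 0.6, -0.6]
width: 0.0304
```

Request:
jog_arm --deltas '[{"tx":0,"ty":0,"tz":-1,"ax":0,"ay":0,"az":0,"fingers":22},{"tx":0,"ty":0,"tz":-2,"ax":0,"ay":0,"az":0,"fingers":22}]'

```text
clock: 16.95
position: [0.499, 0.3099, 0.073]
tcp_rot: [-0.267, -0.155, 0.95, -0.043]
ft_force: [0.6, 0.1, 20.9]
width: 0.0305
```

Request:
jog_arm --deltas '[{"tx":0,"ty":0,"tz":-1,"ax":0,"ay":0,"az":0,"fingers":22},{"tx":0,"ty":0,"tz":-1,"ax":0,"ay":0,"az":0,"fingers":22}]'

```text
clock: 17.15
position: [0.4991, 0.3099, 0.0731]
tcp_rot: [-0.267, -0.155, 0.95, -0.043]
ft_force: [0.2, -0.3, 12.3]
width: 0.0305
```

Floor contact (21 then 12 N). Releasing, then backing off along the tool axis.

Request:
jog_arm --deltas '[{"tx":0,"ty":0,"tz":0.5,"ax":0,"ay":0,"az":0,"fingers":31},{"tx":0,"ty":0,"tz":0.5,"ax":0,"ay":0,"az":0,"fingers":34},{"tx":0,"ty":0,"tz":0.5,"ax":0,"ay":0,"az":0,"fingers":40},{"tx":0,"ty":0,"tz":0.5,"ax":0,"ay":0,"az":0,"fingers":56},{"tx":0,"ty":0,"tz":0.5,"ax":0,"ay":0,"az":0,"fingers":56}]'

```text
clock: 17.65
position: [0.499, 0.3099, 0.0735]
tcp_rot: [-0.267, -0.155, 0.95, -0.043]
ft_force: [0.4, -0.4, -0.5]
width: 0.0559
```

Request:
jog_arm --deltas '[{"tx":5,"ty":2,"tz":8,"ax":0,"ay":0,"az":0,"fingers":56},{"tx":13,"ty":4,"tz":22,"ax":0,"ay":0,"az":0,"fingers":56},{"tx":25,"ty":8,"tz":43,"ax":0,"ay":0,"az":0,"fingers":56},{"tx":38,"ty":13,"tz":70,"ax":0,"ay":0,"az":0,"fingers":56},{"tx":50,"ty":17,"tz":110,"ax":0,"ay":0,"az":0,"fingers":56}]'

```text
clock: 18.15
position: [0.549, 0.3268, 0.1837]
tcp_rot: [-0.268, -0.155, 0.95, -0.044]
ft_force: [0.1, 0.3, -0.1]
width: 0.0559
```

Request:
jog_arm --deltas '[{"tx":0,"ty":-30,"tz":40,"ax":0,"ay":0,"az":0,"fingers":56},{"tx":0,"ty":-75,"tz":60,"ax":0,"ay":0,"az":0,"fingers":56},{"tx":0,"ty":-120,"tz":80,"ax":0,"ay":0,"az":0,"fingers":56},{"tx":0,"ty":-165,"tz":90,"ax":0,"ay":0,"az":0,"fingers":56},{"tx":0,"ty":-210,"tz":100,"ax":0,"ay":0,"az":0,"fingers":56}]'

```text
clock: 18.65
position: [0.5493, 0.1151, 0.2852]
tcp_rot: [-0.267, -0.155, 0.95, -0.044]
ft_force: [0.6, 0.5, -0.1]
width: 0.0558
```

Request:
jog_arm --deltas '[{"tx":0,"ty":-45,"tz":10,"ax":0,"ay":0,"az":0,"fingers":56},{"tx":0,"ty":-90,"tz":20,"ax":0,"ay":0,"az":0,"fingers":56},{"tx":0,"ty":-130,"tz":20,"ax":0,"ay":0,"az":0,"fingers":56},{"tx":0,"ty":-130,"tz":20,"ax":0,"ay":0,"az":0,"fingers":56},{"tx":0,"ty":-130,"tz":20,"ax":0,"ay":0,"az":0,"fingers":56}]'

```text
clock: 19.15
position: [0.5494, -0.0156, 0.3058]
tcp_rot: [-0.267, -0.154, 0.95, -0.043]
ft_force: [0.5, 0.1, 1.0]
width: 0.0561
```

```bash
python3 - <<'E'
from h import *
o=get_obs();print(o["clock"],o["position"],o["ft_force"])
c=camera("scene");t=camera("top")
a=cv2.resize(c["frame"][200:300,370:490],None,fx=3.3,fy=3.3,interpolation=2);b=cv2.resize(t["frame"][185:285,170:290],None,fx=3.3,fy=3.3,interpolation=2)
cv2.imwrite("pics/g7.png",np.hstack([a,b])[:,:,::-1])
for n,cc in(("scene",c),("top",t)):
  for s in("sample","done_pot"):
    for d in outline_of(s,n)[:5]:
        r,q=d["pixel"];m=np.argwhere(d["mask"]);print(n,s,round(d["confidence"],2),(round(r),round(q)),atz(cc,(q,r),.05).round(3),len(m),m.min(0),m.max(0))
E
```

```text
19.15 [ 0.54937907 -0.01560473  0.30583873] [0.47873575 0.12918874 0.96142825]
scene sample 0.85 (263, 423) [0.506 0.312 0.05 ] 302 [248 417] [276 431]
scene sample 0.38 (311, 378) [0.707 0.296 0.05 ] 1044 [295 357] [334 394]
scene done_pot 0.61 (273, 509) [0.4   0.505 0.05 ] 220 [264 500] [284 514]
scene done_pot 0.5 (239, 447) [0.385 0.326 0.05 ] 274 [226 441] [254 456]
top sample 0.65 (136, 419) [ 0.745 -0.324  0.05 ] 226 [132 410] [141 438]
top sample 0.56 (207, 434) [ 0.509 -0.354  0.05 ] 245 [194 427] [222 443]
```

View pics/g7.png

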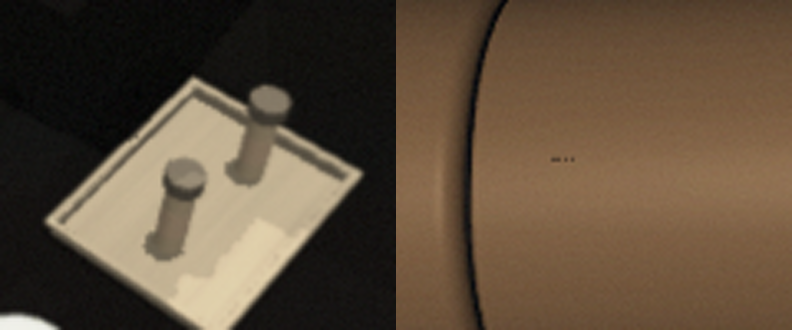

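The sample (cap at (184,178) of the crop) stands upright on the tray beside the done_pot at (268,105), and the gripper is clear. Handing in.

```bash
python3 -c "
from bench import *
print(sign_off())"
```

```text
the job is handed in; nothing more can be done
None
```

I turned the rotor by the knob about 160° clockwise, which brought the broad-capped sample to about 177° (front estimated at 181°). I then drew it out along its leaning axis, stood it upright over the tray, lowered it to floor contact and released it.

**Last checks:**
- **Sample:** the scene picture shows it upright on the tray at about (0.506, 0.312), inside the rim.
- **done_pot:** it stands upright in the same picture at about (0.385, 0.326), where it was before.
- **Counterweight:** it looked seated in the picture taken after the sample was drawn out, and the arm did not go down to the rotor again. I did not measure it separately.
- **Robot:** the gripper was clear, with wrist force near zero. I handed in at about 19.5 s.

**What the checks did not cover:**
- The arm hid the tray from the top camera in the last check, so the final pose of the sample rests on the scene camera alone.
- The networks also reported low-confidence false hits (the Petri dishes, the dropper bottle and the purple look-alikes). I discarded these by comparing them with the pictures.
- I did not measure the other bench items again; the arm came near none of them.

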